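# Ease open the spring-lidded nozzle box

## Robot

A 6-joint arm with a two-finger parallel gripper is mounted at the origin on the work surface. World frame = base frame: x ahead of the robot, y to its left, z up, the work surface at z = 0. Lengths are in m, angles in rad, forces in N, time in s.
With the tool pointing down it reaches from about 0.3 to 0.775 m from the base axis. Payload 14.6 kg.
Tool frame: the origin (TCP) lies midway between the tips of the shut fingers; the grasp point (between the pads) lies manip.grip_depth behind it (manip.grip_depth is the distance from the TCP to the grasp point, in m); z points along the fingers, y is the direction in which the jaws open and shut (so a half turn about z gives the same grasp; the last joint's range is limited). The gripper opens to 94 mm and grips with 3 to 60 N. Pads are 16 mm wide; open, the fingers measure 119 mm over their backs; the gripper's body (75 mm by 177 mm) begins 78 mm behind the grasp point.
Start: joints at [1.225, 0.3, 1.521, -0, 1.321, -0.067], TCP at [0.151, 0.529, 0.172] pointing down, gripper open.
Joint ranges: [-3.03, 3.03], [-0.79, 2.21], [0.23, 2.52], [-1.04, 4.18], [0, 3.07], [-2.55, 2.55]. Speed limits (rad/s): [2.22, 2.22, 2.57, 3.14, 3.14, 3.14].

## Interface

Orientations are given as a unit quaternion [x, y, z, w].
In Python, from rig import manip gives the robot as it stands.
- The arm moves only by the shell command python3 -m creep 'ROWS'. ROWS is JSON, a list that holds one entry, the list of rows, each a list of 7 numbers: the turn, a rotation vector about the tool's x, y, z in rad, then the shift along the tool's x, y, z in mm, then the closure in counts, from 0 (fully open) to 255 (shut). A call has 1 to 5 rows; each row shifts and turns the commanded pose from where the row before left it, along the tool's axes as they then stand; what a row does not reach is not made up. A row lasts 1/10 s, in which the tool goes at most 50 mm and 8.59 degrees, less where a joint would pass 70% of its speed; a pose out of reach is approached as far as the arm can. A call with a gripper value outside its range is refused whole. The fingers move at their own pace and stop on an object; the grip force is fixed at half the most. Time passes only in rows, so rows that do not move let the fingers close. It gives the time, the measured TCP pose, the force and the opening at its end, in the units of the state.
- manip.observe(): the state, without advancing time (a new reading comes with each control period).
- manip.snapshot(name): name is "side" or "top"; returns a dict with "img" (420x560x3 uint8, blue, green, red), "camera_matrix" (3x3 intrinsics, pixels), "position" and "rotation" of the camera in the world. Camera axes: x right, y down, z forward; pixel columns grow to the right and rows downward; lengths in m; the calibration is good to about 2 mm. A picture is of the moment at which its call begins. There is no depth.
- manip.hand_in(): hands the job in, once; it reports no verdict.
The state is a dict: "time": time; "joints": joint angles; "dq": joint speeds; "joint_torque": joint torques, N m; "ee_pos": TCP position; "orientation": TCP orientation; "contact_force": force on the tool from outside, world axes, zero at the start; "ft_torque": the same for the moment, N m; "width": opening from 0.0 (shut) to 1.0 (fully open).
Only numpy, scipy, OpenCV 4.12 (cv2) and the standard library are available. Lean on these libraries where they do the work, as an engineer would, in place of code of your own. Each camera call takes 0.05 s, during which the arm holds its last target.

## Task

Open the white piping-nozzle box that has the red button: press the red button down to free the catch, and steady the lid from above as its spring throws it up, so that it rises gently instead of flying open, until it stands fully open by itself. Leave the box with the blue button shut.

Things in the scene. Friction and masses are not known exactly. Their poses are not given: they have to be found in the camera images.
- red_box: White plastic box with a red button in its lid, fixed to the bench; 130 (its x) by 160 (its y) by 75 mm high plus an 8 mm lid (top at 83 mm). Origin: centre of the underside, z up. Hinge axis along y at x = +65, z = 75 mm; the button is near the opposite (-x) edge, roughly facing the robot. The twin with a blue button is a bystander; a ring, bowl and spatula lie loose nearby.
- red_box_top (a point): Centre of the red button's top face; moves with button and lid. Button 26 (box x) by 40 mm (box y), standing 7 mm above the lid; lid shut: box x = -43, y = 0, z = 90 mm (108 mm from the hinge axis). Pressed straight down, travel 5 mm, about 3 N to the bottom; the catch frees at about 4 mm. The shut lid beneath bears 25 N safely.
- red_box_lid (a joint): Lid angle, rad: 0 shut, 1.3 fully open at its stop; the free edge swings up and away from the robot. Once freed, the spring pushes up with about 4.5 N at the button, falling to 1.5 N near the stop, and holds it open. Left alone it flies up at over 4 rad/s; under a hand on or near the button it follows the hand up. Keep it below 3 rad/s.
- blue_box_lid (a joint): Angle of the lid of the otherwise identical box with the blue button, in rad: 0 shut. It is to stay shut.
Mind the look-alikes: they are no part of the job. Leave any brown or purple look-alike of the red_box alone.

How it is judged:
On the way:
1. the red-button box's lid is part-way open, rising slowly (between 0.2 and 1.0 rad for 0.15 s) (value of joint red_box_lid between 0.2 and 1 rad), for 0.15 s.
At the end, for the whole second after the job is handed in: The red-button box's lid stands open by itself at more than 1.18 rad, at rest (below 0.2 rad/s), and the blue-button box's lid is shut (below 0.05 rad) (value of joint red_box_lid above 1.18 rad and velocity of joint red_box_lid between -0.2 and 0.2 rad/s and value of joint blue_box_lid below 0.05 rad); the robot touches nothing.
It fails at once if the red-button box's lid flies open or is flung: faster than 3 rad/s (velocity of joint red_box_lid above 3 rad/s).
It fails at once if the blue-button box is opened (lid above 0.15 rad) (value of joint blue_box_lid above 0.15 rad).
It also fails if it takes over 35 s, if anything falls off the work surface, if the arm or the gripper's body presses on something with over 40 N, if the wrist force passes 120 N, or if a joint passes its speed limit or range.

## Working session

There is one attempt and no reset: what is moved stays moved. The work goes in short steps, Python scripts to look and compute and a shell command to move; the robot and the scene stay as the last step left them, time stands still between calls to the robot, and variables do not carry over. Pictures are saved under pics/ and viewed, and the job is handed in when it is done.

```bash
ls; mkdir -p pics; python3 - <<'E'
from rig import manip
import cv2
print(manip.observe(), manip.grip_depth)
for n in("top","side"):
    s=manip.snapshot(n); cv2.imwrite(f"pics/{n}0.png",s["img"]); print(n,s["camera_matrix"],s["position"],s["rotation"])
E
```

```text
pics
{'time': 0.0, 'joints': array([ 1.22543390e+00,  3.00471573e-01,  1.52155975e+00, -1.38690606e-05,
        1.32072320e+00, -6.65994072e-02]), 'dq': array([-8.72243472e-04,  1.26023202e-03,  7.13932911e-04,  5.70782019e-05,
        2.97231161e-04, -1.75859316e-03]), 'joint_torque': array([-2.14758670e-04, -5.31811917e+01, -3.52731693e+01,  7.06837233e-02,
        2.44475668e-02, -1.32250907e-04]), 'ee_pos': array([0.15124629, 0.5284833 , 0.17099512]), 'orientation': array([ 1.38928921e-01,  9.90302185e-01, -5.70028070e-04, -1.12241238e-04]), 'contact_force': array([-0.19780065,  0.14858373, -0.3714187 ]), 'ft_torque': array([ 0.04599362,  0.01333165, -0.00930523]), 'width': 1.004489577818554} 0.0188
top [[509.39580256   0.         286.74564469]
 [  0.         509.39580256 211.88970439]
 [  0.           0.           1.        ]] [0.26163501 0.04491092 1.16419055] [-0.68609722  0.72009644 -0.07273961  0.07376089]
side [[507.45756804   0.         277.37679195]
 [  0.         507.45756804 216.72516543]
 [  0.           0.           1.        ]] [ 0.35350257 -1.06530871  0.77298097] [ 0.86922071 -0.05176226  0.03518976 -0.49044644]
```

View pics/top0.png

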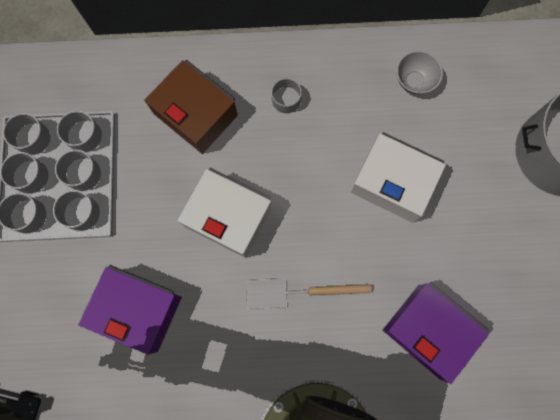

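View pics/side0.png

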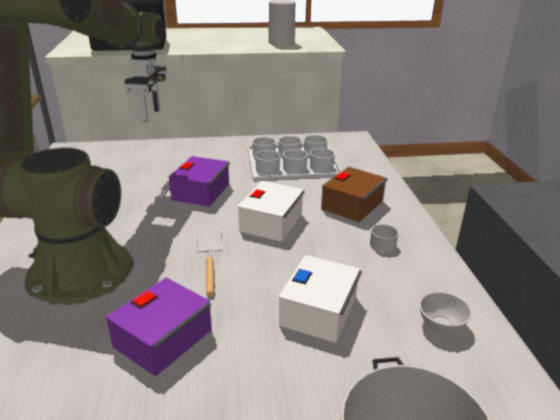

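Candidates: white box with red button at (215,228) in the top view; brown at (175,114); purple at (117,330) and (427,349); white with blue button at (392,190). By the description, the target is the white one at (215,228). I'll check it in a close crop.

```bash
python3 - <<'E'
import cv2
a=cv2.imread("pics/top0.png")[160:265,165:285]; cv2.imwrite("pics/ct.png",cv2.resize(a,None,fx=5.5,fy=5.5,interpolation=cv2.INTER_CUBIC))
a=cv2.imread("pics/side0.png")[170:250,225:315]; cv2.imwrite("pics/cs.png",cv2.resize(a,None,fx=7,fy=7,interpolation=cv2.INTER_CUBIC))
E
```

```text
(no output)
```

View pics/ct.png

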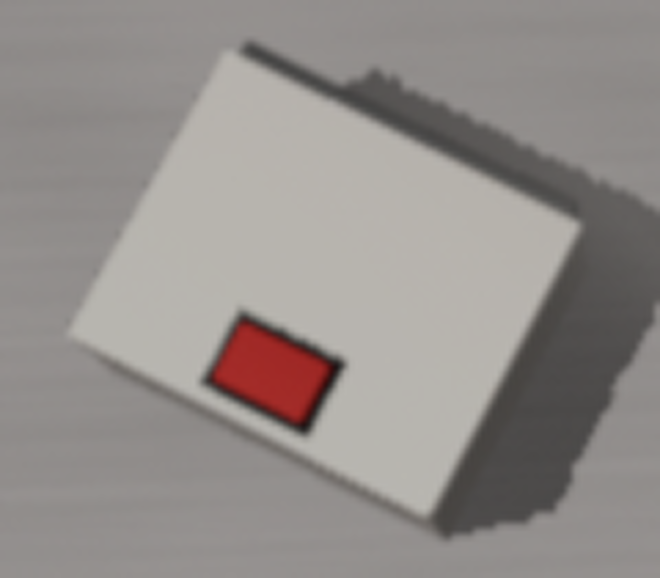

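View pics/cs.png

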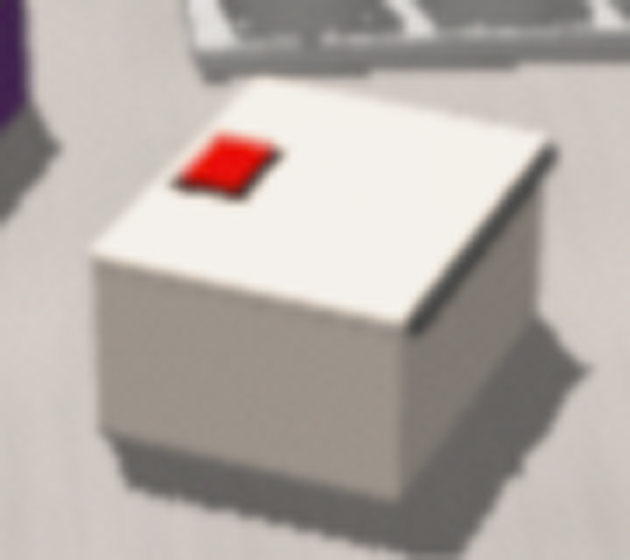

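The crops confirm it: a white box with a red button. The top-view button centre is about (214.5,227.6), and the lid's hinge edge lies up-right and away from the button. Next I fit the pose from both cameras.

```bash
cat > h.py <<'E'
import numpy as np
from scipy.spatial.transform import Rotation as R
from scipy.optimize import least_squares
from rig import manip
def cam(n):
    s=manip.snapshot(n); return np.array(s["camera_matrix"]),np.array(s["position"]),R.from_quat(s["rotation"]) if np.size(s["rotation"])==4 else R.from_matrix(s["rotation"]),s["img"]
def proj(c,P):
    p=c[2].inv().apply(np.atleast_2d(P)-c[1]); q=p@c[0].T; return q[:,:2]/q[:,2:]
def ray(c,uv,z):
    d=c[2].apply(np.linalg.inv(c[0])@np.r_[uv,1]); return c[1]+d*(z-c[1][2])/d[2]
E
python3 - <<'E'
from h import *
T,S=cam("top"),cam("side")
f=lambda a,s,o:(np.array(a)+.5)/s-.5+o
t=f([(228,48),(582,222),(432,520),(68,335),(272,372)],5.5,[165,160])
s=f([(250,78),(552,143),(408,325),(95,255),(228,165)],7,[225,170])
print("button top",ray(T,t[4],.09),"side",ray(S,s[4],.09))
for c,p in((T,t),(S,s)): 
    q=[ray(c,u,.083) for u in p[:4]]; print(np.round(q,4)); print([round(float(np.linalg.norm(q[i]-q[(i+1)%4])),4) for i in range(4)])
M=np.array([[65,80,83],[65,-80,83],[-65,-80,83],[-65,80,83],[-43,0,90]])/1e3
W=lambda x:R.from_euler('z',x[2]).apply(M)+[x[0],x[1],0]
for nm,l in(("both",[(T,t),(S,s)]),("T",[(T,t)]),("S",[(S,s)])):
    r=least_squares(lambda x:np.concatenate([(proj(c,W(x))-p).ravel() for c,p in l]),[.5,.2,.4])
    print(nm,r.x,np.abs(r.fun).max(),W(r.x)[4])
o=manip.observe();print(o["time"],R.from_quat(o["orientation"]).as_matrix())
E
```

```text
button top [0.461899   0.19826464 0.09      ] side [0.46082412 0.19136026 0.09      ]
[[0.5964 0.2145 0.083 ]
 [0.5176 0.0753 0.083 ]
 [0.4019 0.1383 0.083 ]
 [0.4819 0.2793 0.083 ]]
[0.16, 0.1318, 0.1621, 0.1315]
[[0.4783 0.2807 0.083 ]
 [0.5965 0.2091 0.083 ]
 [0.5179 0.071  0.083 ]
 [0.4038 0.1365 0.083 ]]
[0.1382, 0.1589, 0.1315, 0.1622]
both [ 0.50139957  0.18056785 -0.1612486 ] 36.52004212436054 [0.45895738 0.18747154 0.09      ]
T [ 0.49938297  0.17691159 -0.51229394] 0.7493103902541236 [0.46190321 0.19798925 0.09      ]
S [0.4958894  0.18478635 0.93313736] 7.534789181681418 [0.4702908  0.15023621 0.09      ]
0.2 [[-9.61391645e-01  2.75183656e-01 -2.45456701e-04]
 [ 2.75183761e-01  9.61391411e-01 -6.72086650e-04]
 [ 5.10327026e-05 -7.13684188e-04 -9.99999744e-01]]
```

```bash
python3 -m creep '[[[0,0,0.117,0,0,0,255],[0,0,0.116,0,0,0,255],[0,0,0,-30,-9.6,0,255],[0,0,0,-30,-9.6,0,255],[0,0,0,-30,-9.6,0,255]]]'; python3 -m creep '[[[0,0,0,-30,-9.6,0,255],[0,0,0,-30,-9.6,0,255],[0,0,0,-30,-9.6,0,255],[0,0,0,-30,-9.6,0,255],[0,0,0,-30,-9.6,0,255]]]'
```

```text
time: 0.7
ee_pos: [0.2162, 0.4586, 0.1713]
orientation: [0.253, 0.968, -0.0, -0.0]
contact_force: [0.9, 0.1, -0.5]
width: 0.613
time: 1.2
ee_pos: [0.3237, 0.3432, 0.1715]
orientation: [0.253, 0.967, -0.0, -0.0]
contact_force: [0.0, 1.1, 1.1]
width: 0.183
```

```bash
python3 -m creep '[[[0,0,0,-30,-9.6,0,255],[0,0,0,-30,-9.6,0,255],[0,0,0,-30,-9.6,0,255],[0,0,0,-30,-9.6,0,255],[0,0,0,-30,-9.6,0,255]]]'; python3 -m creep '[[[0,0,0,0,0,0,255],[0,0,0,0,0,0,255]]]'; python3 - <<'E'
from h import *
o=manip.observe();r=R.from_quat(o["orientation"]);print(o["ee_pos"],o["width"],r.as_matrix().round(3));print(r.inv().apply(np.array([.4615,.196,.110])-o["ee_pos"])*1e3)
E
```

```text
time: 1.7
ee_pos: [0.431, 0.2278, 0.1715]
orientation: [0.253, 0.967, -0.0, -0.0]
contact_force: [0.1, 0.4, -0.3]
width: 0.008
time: 1.9
ee_pos: [0.4302, 0.2287, 0.1713]
orientation: [0.254, 0.967, -0.0, -0.0]
contact_force: [-1.1, -0.1, -0.2]
width: 0.006
[0.43024242 0.22870481 0.17134092] 0.005541202545174844 [[-0.871  0.491 -0.001]
 [ 0.491  0.871 -0.   ]
 [ 0.    -0.    -1.   ]]
[-43.31177924 -13.13087525  61.32715581]
```

```bash
python3 -m creep '[[[0,0,0,-22,-6.5,0,255],[0,0,0,-21.5,-6.5,0,255],[0,0,0,0,0,20,255],[0,0,0,0,0,20,255],[0,0,0,0,0,15,255]]]'; python3 -m creep '[[[0,0,0,0,0,0,255],[0,0,0,0,0,0,255]]]'; python3 - <<'E'
from h import *
import cv2
o=manip.observe();print(o["ee_pos"],o["contact_force"])
for n,(a,b,c,d) in(("top",(140,270,150,300)),("side",(130,240,205,325))):
    C=cam(n);print(proj(C,[o["ee_pos"],[.4615,.196,.09]])); cv2.imwrite(f"pics/{n}1.png",cv2.resize(C[3][a:b,c:d],None,fx=5,fy=5,interpolation=cv2.INTER_CUBIC))
E
```

```text
time: 2.4
ee_pos: [0.4609, 0.1971, 0.1154]
orientation: [0.253, 0.968, -0.0, -0.0]
contact_force: [0.3, 0.8, -0.2]
width: 0.006
time: 2.6
ee_pos: [0.4616, 0.197, 0.1171]
orientation: [0.253, 0.968, 0.0, 0.0]
contact_force: [-0.1, 0.3, 1.0]
width: 0.004
[0.4615732  0.19699119 0.11707496] [-0.1340875   0.27375102  0.98590876]
[[212.7657064  225.06604538]
 [215.10478624 227.35959257]]
[[257.12865845 183.67494627]
 [257.23228611 192.35328826]]
```

View pics/top1.png

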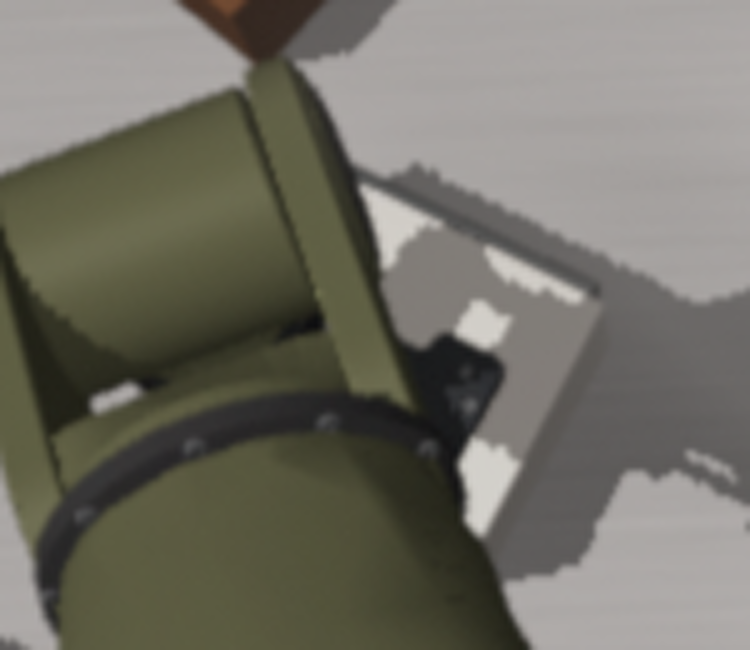

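View pics/side1.png

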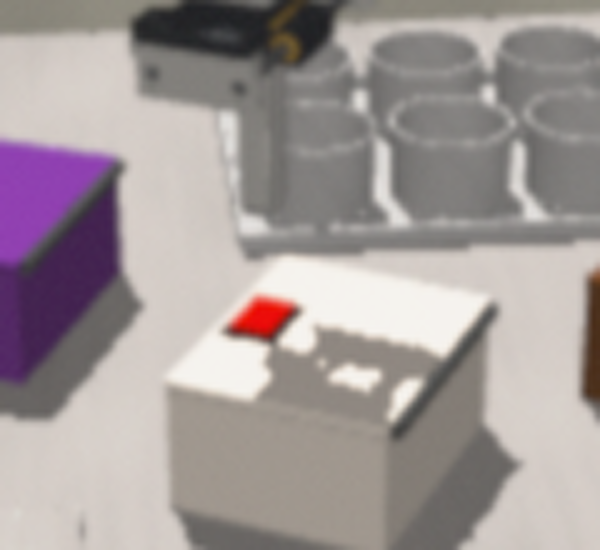

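The side crop shows the fingertip at about (257.5,172), but the reported TCP projects to (257,184). That's a mismatch, so I'll check it before pressing.

```bash
python3 - <<'E'
from h import *
import cv2
o=manip.observe();C=cam("side")
r=R.from_quat(o["orientation"])
L=np.array([[0,0,0],[0,0,-.0188],[0,0,-.0968],[0,.0885,-.0968],[0,-.0885,-.0968],[0,0,-.2]])
print(proj(C,r.apply(L)+o["ee_pos"]).round(1)); print("start",proj(C,[[.151,.529,.172],[.151,.529,.269]]))
cv2.imwrite("pics/side2.png",cv2.resize(C[3][120:200,220:310],None,fx=7,fy=7,interpolation=cv2.INTER_CUBIC))
cv2.imwrite("pics/side0b.png",cv2.resize(cv2.imread("pics/side0.png")[60:140,100:190],None,fx=7,fy=7,interpolation=cv2.INTER_CUBIC))
cv2.imwrite("pics/side2f.png",C[3])
E
```

```text
[[257.3 183.5]
 [257.2 177.5]
 [256.9 151.7]
 [269.6 140. ]
 [242.8 164.6]
 [256.4 115.1]]
start [[151.94785207 126.14451093]
 [148.32062184  96.80342259]]
```

View pics/side2.png

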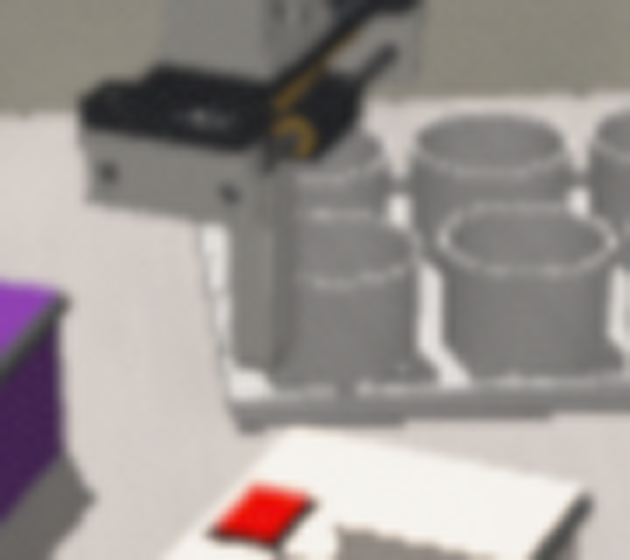

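View pics/side0b.png

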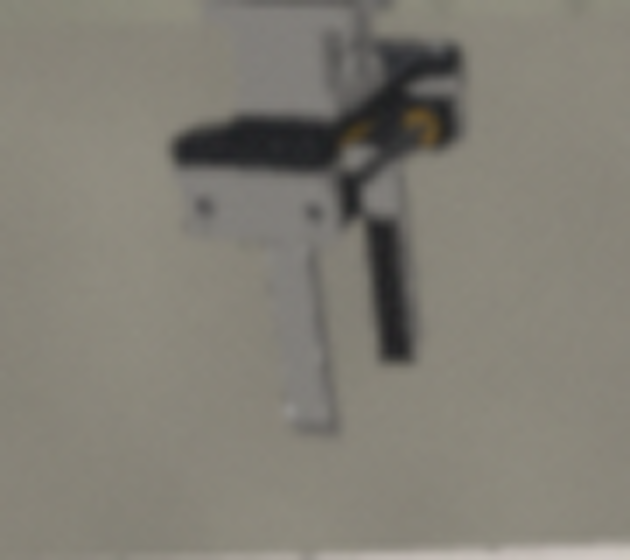

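View pics/side2f.png

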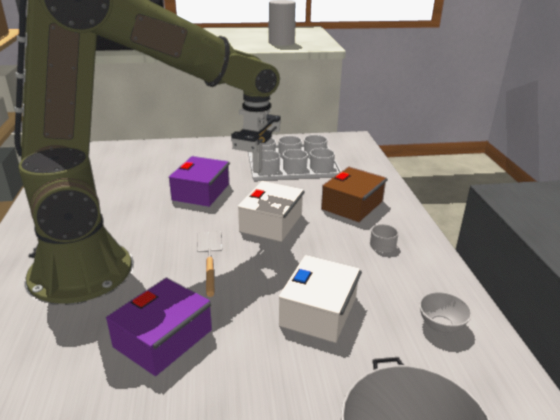

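```bash
python3 - <<'E'
from h import *
T,S=cam("top"),cam("side")
o=manip.observe();r=R.from_quat(o["orientation"]);p=o["ee_pos"];print(p)
for z in(-.1,-.13,-.16):
  L=np.array([[.0375,-.0885,z],[-.0375,-.0885,z]]);
  print(z,"top -y corners",proj(T,r.apply(L)+p).round(1).tolist(),"side",proj(S,r.apply(L)+p).round(1).tolist())
r0=R.from_quat([0.138928921,0.990302185,0,0]);p0=np.array([.15125,.52848,.171])
for z in(0,-.03):
  L=np.array([[0,-.053,z],[0,.053,z]]);print("start tips z",z,proj(S,r0.apply(L)+p0).round(1).tolist(),proj(T,r0.apply(L)+p0).round(1).tolist())
# tip location hypotheses: side pixel of tip pairs
E
python3 - <<'E'
import cv2
a=cv2.imread("pics/top0.png")[360:420,0:80]; cv2.imwrite("pics/t0b.png",cv2.resize(a,None,fx=8,fy=8,interpolation=cv2.INTER_CUBIC))
E
```

```text
[0.46202549 0.19654829 0.11722852]
-0.1 top -y corners [[237.2, 253.7], [255.6, 218.4]] side [[229.6, 161.2], [256.1, 166.1]]
-0.13 top -y corners [[235.6, 251.6], [254.6, 215.3]] side [[229.2, 150.4], [256.0, 155.3]]
-0.16 top -y corners [[233.8, 249.4], [253.4, 211.9]] side [[228.7, 139.5], [255.8, 144.1]]
start tips z 0 [[145.9, 132.5], [157.8, 120.8]] [[60.4, 399.3], [6.4, 385.5]]
start tips z -0.03 [[144.8, 123.5], [156.8, 112.1]] [[53.0, 401.8], [-2.6, 387.6]]
```

View pics/t0b.png

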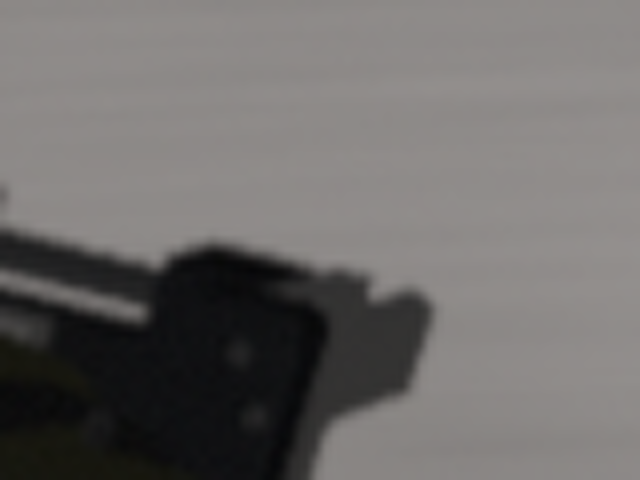

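The side view fits a tip about 32 mm short of the TCP along the tool axis in both pictures. The top view fits x and y as reported. The tool points straight down, so this only affects height, and force will show where contact is. I'll go down slowly.

```bash
python3 -m creep '[[[0,0,0,0,0,10,255],[0,0,0,0,0,8,255],[0,0,0,0,0,0,255]]]'; python3 -m creep '[[[0,0,0,0,0,3,255],[0,0,0,0,0,2,255],[0,0,0,0,0,0,255]]]'; python3 -m creep '[[[0,0,0,0,0,2,255],[0,0,0,0,0,0,255]]]';python3 - <<'E'
from h import *
import cv2
C=cam("side");cv2.imwrite("pics/side3.png",cv2.resize(C[3][130:240,205:325],None,fx=5,fy=5,interpolation=cv2.INTER_CUBIC))
E
```

```text
time: 3.15
ee_pos: [0.4611, 0.196, 0.097]
orientation: [0.253, 0.967, -0.001, -0.001]
contact_force: [-0.6, -0.7, 0.5]
width: 0.005
time: 3.45
ee_pos: [0.4618, 0.1963, 0.0934]
orientation: [0.253, 0.967, -0.0, -0.0]
contact_force: [-0.7, 0.7, 0.7]
width: 0.007
time: 3.65
ee_pos: [0.4618, 0.1963, 0.0914]
orientation: [0.253, 0.967, -0.0, -0.0]
contact_force: [-0.1, -0.4, 1.1]
width: 0.003
```

View pics/side3.png

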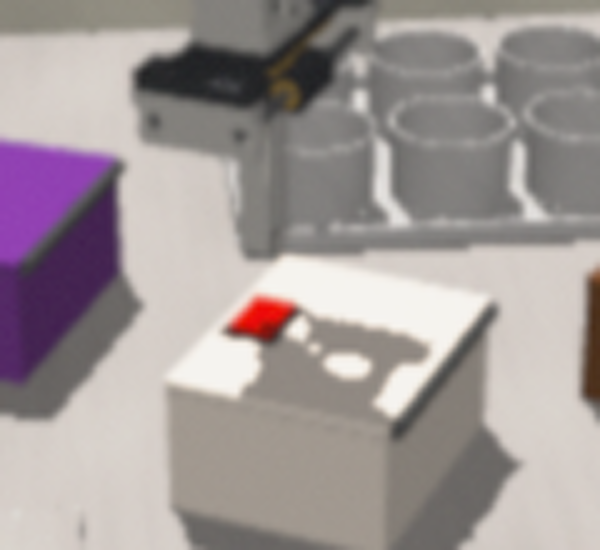

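```bash
python3 -m creep '[[[0,0,0,0,0,2,255],[0,0,0,0,0,0,255]]]';  python3 -m creep '[[[0,0,0,0,0,2,255],[0,0,0,0,0,0,255]]]'; python3 -m creep '[[[0,0,0,0,0,2,255],[0,0,0,0,0,0,255]]]'
```

```text
time: 3.9
ee_pos: [0.4617, 0.1963, 0.0893]
orientation: [0.253, 0.967, -0.0, -0.0]
contact_force: [0.3, 0.3, 0.6]
width: 0.007
time: 4.1
ee_pos: [0.4617, 0.1962, 0.0873]
orientation: [0.253, 0.967, -0.0, -0.0]
contact_force: [0.3, 1.0, -0.8]
width: 0.006
time: 4.3
ee_pos: [0.4617, 0.1963, 0.0853]
orientation: [0.253, 0.967, -0.0, -0.0]
contact_force: [0.0, 0.3, 0.5]
width: 0.009
```

```bash
python3 -m creep '[[[0,0,0,0,0,4,255],[0,0,0,0,0,3,255],[0,0,0,0,0,0,255]]]';  python3 -m creep '[[[0,0,0,0,0,3,255],[0,0,0,0,0,3,255],[0,0,0,0,0,0,255]]]'; python3 -m creep '[[[0,0,0,0,0,2,255],[0,0,0,0,0,2,255],[0,0,0,0,0,0,255]]]'; python3 - <<'E'
from h import *
import cv2
C=cam("side");cv2.imwrite("pics/side4.png",cv2.resize(C[3][130:240,205:325],None,fx=5,fy=5,interpolation=cv2.INTER_CUBIC))
C=cam("top");cv2.imwrite("pics/top4.png",cv2.resize(C[3][140:270,150:300],None,fx=5,fy=5,interpolation=cv2.INTER_CUBIC))
E
```

```text
time: 4.6
ee_pos: [0.4616, 0.1962, 0.078]
orientation: [0.253, 0.967, -0.0, -0.0]
contact_force: [-0.1, -0.4, 0.4]
width: 0.004
time: 4.9
ee_pos: [0.4616, 0.1962, 0.0721]
orientation: [0.253, 0.967, -0.0, -0.0]
contact_force: [-0.6, -0.6, 0.2]
width: 0.007
time: 5.2
ee_pos: [0.4617, 0.1963, 0.0683]
orientation: [0.253, 0.967, -0.0, -0.0]
contact_force: [0.6, 0.3, 0.6]
width: 0.005
```

View pics/side4.png

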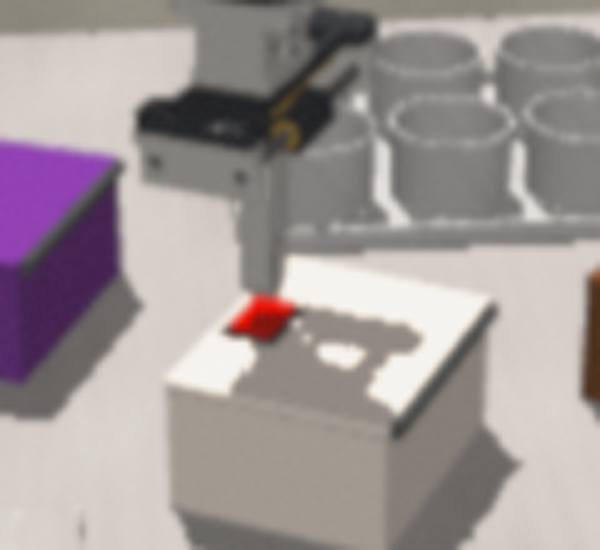

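View pics/top4.png

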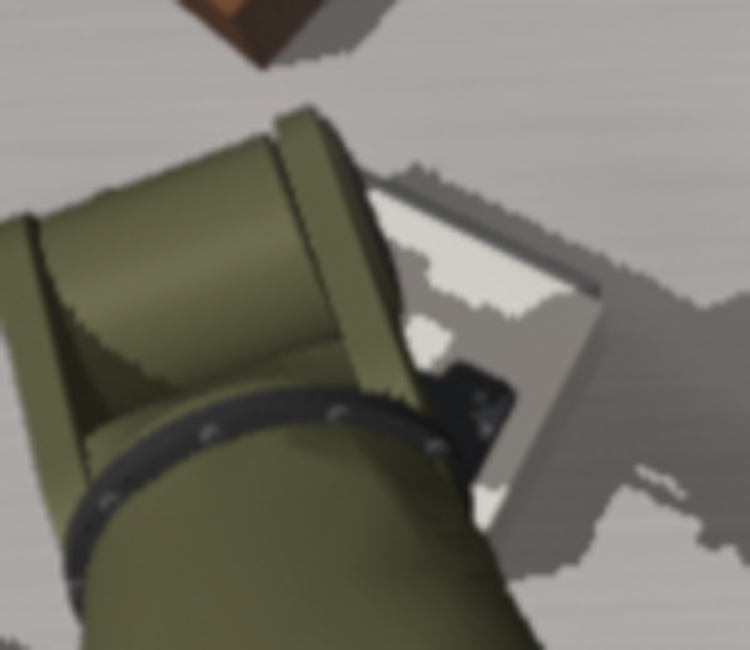

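```bash
python3 -m creep '[[[0,0,0,0,0,2,255],[0,0,0,0,0,2,255],[0,0,0,0,0,0,255]]]';  python3 -m creep '[[[0,0,0,0,0,2,255],[0,0,0,0,0,2,255],[0,0,0,0,0,0,255]]]'; python3 -m creep '[[[0,0,0,0,0,1.5,255],[0,0,0,0,0,0,255]]]'; python3 - <<'E'
from h import *
import cv2
C=cam("side");cv2.imwrite("pics/side5.png",cv2.resize(C[3][160:230,215:305],None,fx=7,fy=7,interpolation=cv2.INTER_CUBIC))
E
```

```text
time: 5.6
ee_pos: [0.4617, 0.1963, 0.0642]
orientation: [0.253, 0.967, -0.0, -0.0]
contact_force: [1.0, -0.5, -0.2]
width: 0.009
time: 5.9
ee_pos: [0.4617, 0.1963, 0.0602]
orientation: [0.253, 0.967, -0.0, -0.0]
contact_force: [-0.4, -0.6, -0.0]
width: 0.005
time: 6.1
ee_pos: [0.4618, 0.1963, 0.0589]
orientation: [0.253, 0.967, -0.0, -0.0]
contact_force: [-0.2, -0.8, 0.1]
width: 0.003
```

View pics/side5.png

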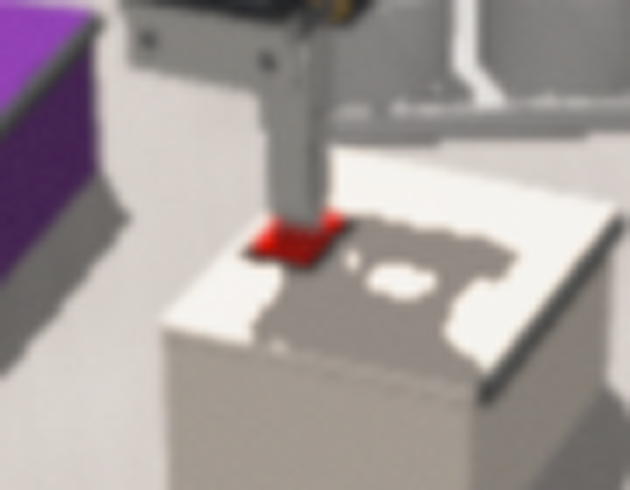

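```bash
for i in 1; do :; done; python3 -m creep '[[[0,0,0,0,0,2,255],[0,0,0,0,0,0,255]]]';  python3 -m creep '[[[0,0,0,0,0,2,255],[0,0,0,0,0,0,255]]]'; python3 -m creep '[[[0,0,0,0,0,1.5,255],[0,0,0,0,0,0,255]]]'; python3 -m creep '[[[0,0,0,0,0,1.5,255],[0,0,0,0,0,0,255]]]'
```

```text
time: 6.35
ee_pos: [0.4617, 0.1963, 0.0568]
orientation: [0.253, 0.967, -0.0, -0.0]
contact_force: [0.3, -0.1, 0.4]
width: 0.003
time: 6.55
ee_pos: [0.4619, 0.1963, 0.055]
orientation: [0.253, 0.967, 0.0, 0.0]
contact_force: [-1.1, -1.0, 2.1]
width: 0.004
time: 6.75
ee_pos: [0.4619, 0.1963, 0.0535]
orientation: [0.253, 0.967, 0.0, 0.0]
contact_force: [0.1, 0.0, 2.6]
width: 0.005
time: 6.95
ee_pos: [0.4619, 0.1963, 0.0521]
orientation: [0.253, 0.967, 0.0, 0.0]
contact_force: [-0.9, -0.4, 4.8]
width: 0.003
```

Contact began at about TCP z = 0.0555, which confirms the roughly 34 mm tip offset. I press slightly more and look.

```bash
python3 -m creep '[[[0,0,0,0,0,1,255],[0,0,0,0,0,0,255]]]';python3 -m creep '[[[0,0,0,0,0,0.7,255],[0,0,0,0,0,0,255]]]'; python3 - <<'E'
from h import *
import cv2
C=cam("side");cv2.imwrite("pics/side6.png",cv2.resize(C[3][160:230,215:305],None,fx=7,fy=7,interpolation=cv2.INTER_CUBIC))
E
```

```text
time: 7.15
ee_pos: [0.4619, 0.1964, 0.0512]
orientation: [0.253, 0.967, 0.0, 0.0]
contact_force: [-1.9, -0.4, 5.5]
width: 0.005
time: 7.35
ee_pos: [0.4619, 0.1964, 0.0508]
orientation: [0.253, 0.967, 0.0, 0.0]
contact_force: [-3.5, -1.6, 9.0]
width: 0.003
```

View pics/side6.png

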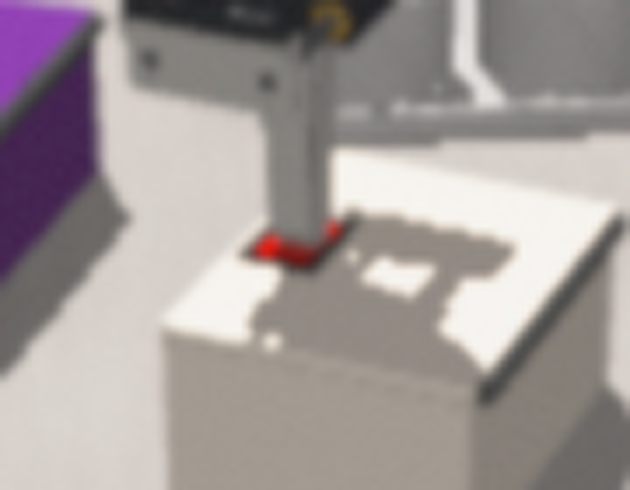

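The button is bottomed out, with the finger centred on it. Now I'll raise along the arc slowly.

```bash
python3 -m creep '[[[0,0,0,-1,0,-3.5,255],[0,0,0,-1.5,0,-4,255],[0,0,0,-2,0,-5,255],[0,0,0,-2,0,-5,255],[0,0,0,-2,0,-5,255]]]'; python3 - <<'E'
from h import *
import cv2
C=cam("side");cv2.imwrite("pics/side7.png",cv2.resize(C[3][130:240,205:325],None,fx=5,fy=5,interpolation=cv2.INTER_CUBIC))
E
```

```text
time: 7.9
ee_pos: [0.4695, 0.192, 0.0734]
orientation: [0.253, 0.967, 0.0, 0.0]
contact_force: [-0.7, 0.7, 4.2]
width: 0.006
```

View pics/side7.png

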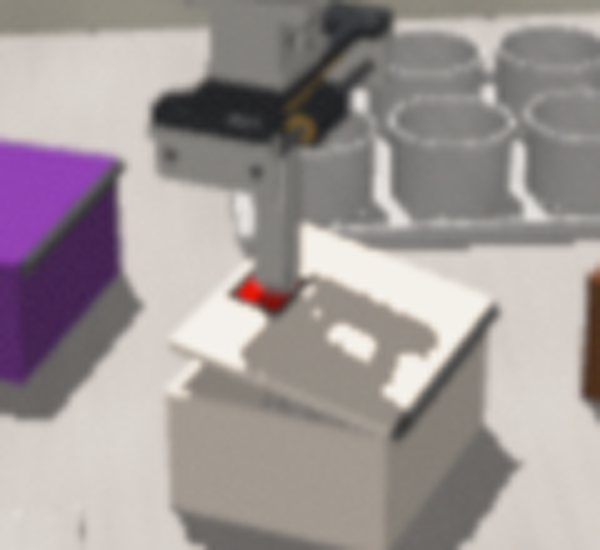

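The lid is at about 0.2 rad and follows the finger with 4.2 N. I continue along the arc.

```bash
python3 -m creep '[[[0,0,0,-2.3,0,-5,255],[0,0,0,-2.4,0,-5,255],[0,0,0,-2.6,0,-5,255],[0,0,0,-2.7,0,-4.8,255]]]'; python3 -m creep '[[[0,0,0,-3.2,0,-4.4,255],[0,0,0,-3.2,0,-4.4,255],[0,0,0,-3.3,0,-4.4,255],[0,0,0,-3.3,0,-4.3,255]]]'; python3 - <<'E'
from h import *
import cv2
C=cam("side");cv2.imwrite("pics/side8.png",cv2.resize(C[3][120:240,205:325],None,fx=5,fy=5,interpolation=cv2.INTER_CUBIC))
E
```

```text
time: 8.35
ee_pos: [0.4783, 0.1871, 0.0932]
orientation: [0.253, 0.967, 0.0, 0.0]
contact_force: [-0.8, 0.1, 5.6]
width: 0.007
time: 8.75
ee_pos: [0.4896, 0.1807, 0.1105]
orientation: [0.253, 0.967, -0.0, 0.0]
contact_force: [-0.1, -0.4, 3.7]
width: 0.006
```

View pics/side8.png

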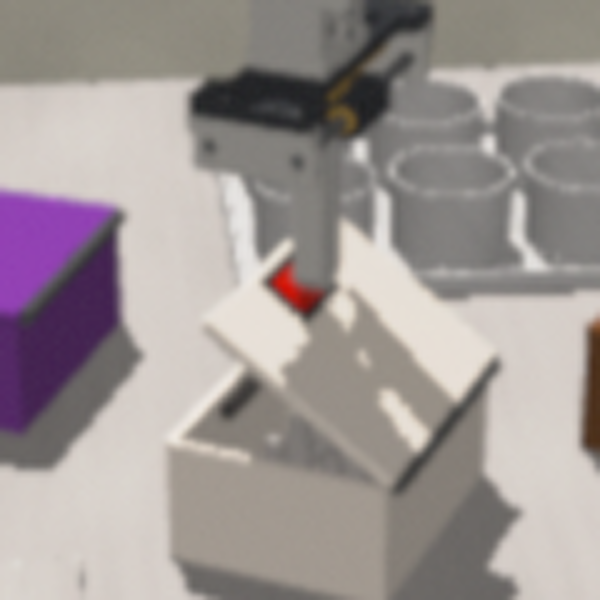

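Lid at about 0.6 rad, with the finger still on the button. I continue.

```bash
python3 -m creep '[[[0,0,0,-3.8,0,-3.9,255],[0,0,0,-4,0,-3.7,255],[0,0,0,-4.1,0,-3.5,255],[0,0,0,-4.2,0,-3.4,255]]]'; python3 -m creep '[[[0,0,0,-4.6,0,-3,255],[0,0,0,-4.7,0,-2.9,255],[0,0,0,-4.7,0,-2.7,255],[0,0,0,-4.8,0,-2.6,255]]]'; python3 - <<'E'
from h import *
import cv2
C=cam("side");cv2.imwrite("pics/side9.png",cv2.resize(C[3][120:240,205:325],None,fx=5,fy=5,interpolation=cv2.INTER_CUBIC))
E
```

```text
time: 9.2
ee_pos: [0.5037, 0.1728, 0.1249]
orientation: [0.253, 0.967, -0.0, 0.0]
contact_force: [0.2, -0.4, 2.3]
width: 0.008
time: 9.6
ee_pos: [0.5201, 0.1635, 0.136]
orientation: [0.253, 0.967, -0.0, 0.0]
contact_force: [1.4, -0.1, 2.5]
width: 0.009
```

View pics/side9.png

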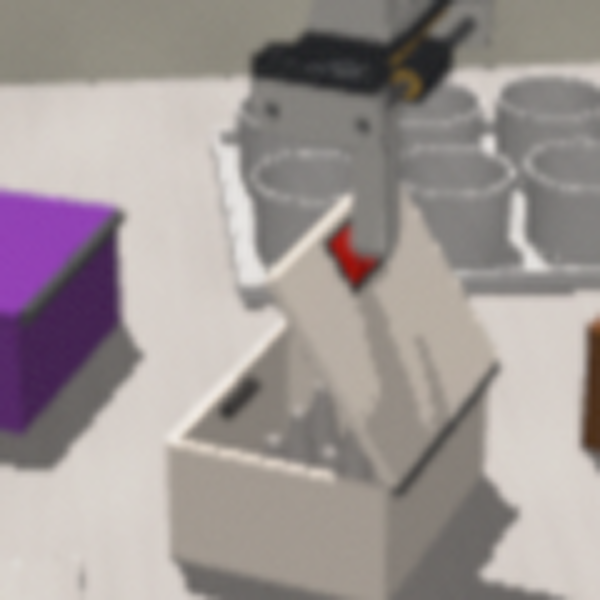

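```bash
python3 -m creep '[[[0,0,0,-5,0,-2.2,255],[0,0,0,-5,0,-2,255],[0,0,0,-5.1,0,-1.8,255],[0,0,0,-5.2,0,-1.5,255]]]'; python3 -m creep '[[[0,0,0,-5.2,0,-1.2,255],[0,0,0,-5.2,0,-1,255],[0,0,0,-5.2,0,-0.8,255],[0,0,0,-5,0,-0.5,255]]]'; python3 - <<'E'
from h import *
import cv2
C=cam("side");cv2.imwrite("pics/side10.png",cv2.resize(C[3][120:240,205:325],None,fx=5,fy=5,interpolation=cv2.INTER_CUBIC))
E
```

```text
time: 10.05
ee_pos: [0.5378, 0.1536, 0.1434]
orientation: [0.253, 0.967, -0.0, 0.0]
contact_force: [0.9, -1.0, 2.1]
width: 0.006
time: 10.45
ee_pos: [0.5555, 0.1436, 0.1466]
orientation: [0.253, 0.967, -0.0, -0.0]
contact_force: [0.8, 0.7, 0.1]
width: 0.004
```

View pics/side10.png

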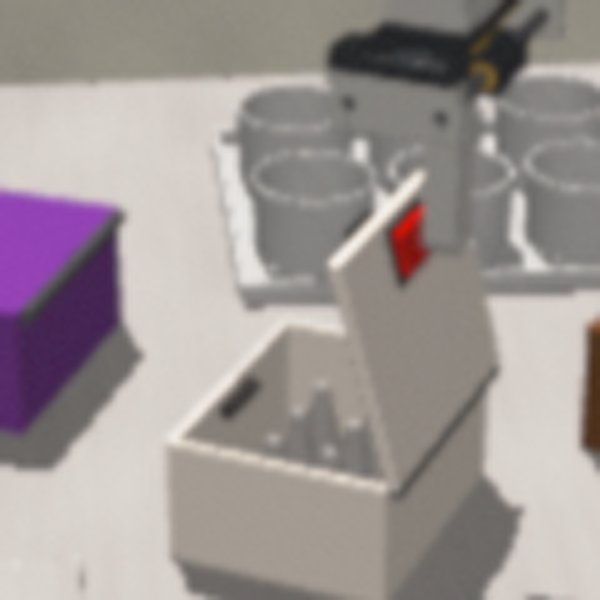

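The lid looks fully open and the force has dropped to zero, so the finger is clear. I back off away from the lid, then go up.

```bash
python3 -m creep '[[[0,0,0,-6,0,0,255],[0,0,0,-8,0,0,255],[0,0,0,-8,0,-3,255],[0,0,0,-5,0,-15,255],[0,0,0,0,0,-20,255]]]'; python3 -m creep '[[[0,0,0,0,0,-25,255],[0,0,0,0,0,-30,255],[0,0,0,0,0,-20,255],[0,0,0,0,0,0,255],[0,0,0,0,0,0,255]]]'; python3 - <<'E'
from h import *
import cv2
C=cam("side");cv2.imwrite("pics/side11.png",C[3])
cv2.imwrite("pics/side11c.png",cv2.resize(C[3][120:240,205:325],None,fx=5,fy=5,interpolation=cv2.INTER_CUBIC))
# hinge & predicted free-edge outer corner for th=1.3
o=np.array([.4985,.1775,0]);Z=R.from_euler('z',-.512)
for th in(1.1,1.18,1.3):
  l=np.array([-np.cos(th),0,np.sin(th)]);n=np.array([np.sin(th),0,np.cos(th)])
  P=np.array([[.065,s*.08,.075]+.13*l+.008*n for s in(-1,1)]+[[.065,0,.075]+.108*l+.015*n]);print(th,((proj(C,Z.apply(P)+o)-[205,120])*5).round(0).tolist())
print(manip.observe()["ee_pos"],manip.observe()["dq"].round(3),manip.observe()["time"])
E
```

```text
time: 11.0
ee_pos: [0.5793, 0.1299, 0.1846]
orientation: [0.253, 0.967, -0.0, -0.001]
contact_force: [0.1, 0.7, 0.6]
width: 0.006
time: 11.5
ee_pos: [0.579, 0.1303, 0.2591]
orientation: [0.253, 0.967, -0.0, -0.0]
contact_force: [0.5, -0.3, -0.0]
width: 0.005
1.1 [[294.0, 269.0], [407.0, 153.0], [381.0, 241.0]]
1.18 [[311.0, 265.0], [423.0, 150.0], [395.0, 239.0]]
1.3 [[339.0, 263.0], [449.0, 147.0], [418.0, 239.0]]
[0.57873876 0.13032183 0.25846751] [0.002 0.005 0.008 0.001 0.001 0.001] 11.55
```

View pics/side11c.png

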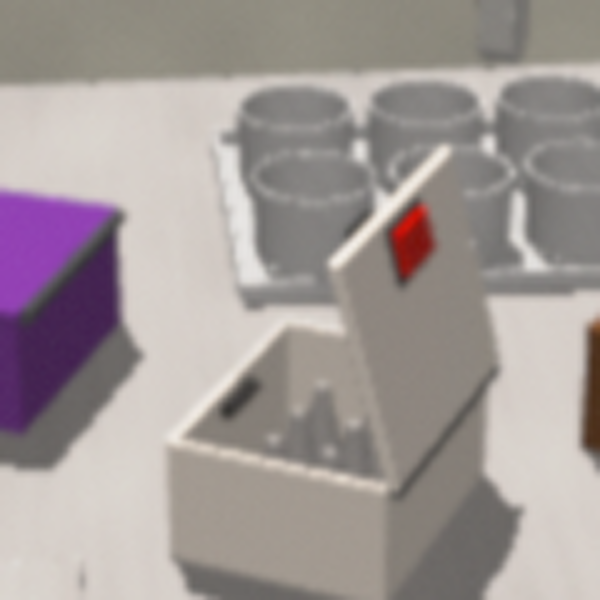

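View pics/side11.png

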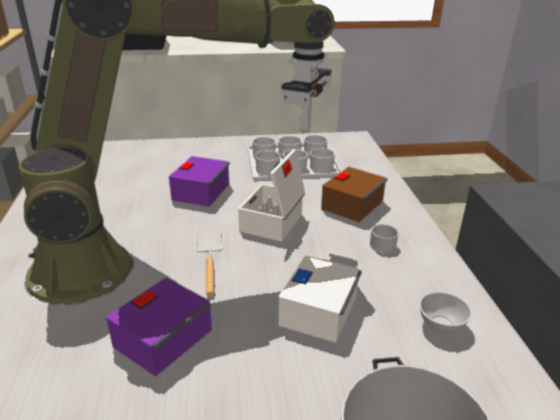

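The lid corners at (448,148) and (333,263) in the crop match the 1.3 rad prediction. The blue box is shut and the arm is clear and at rest.

```bash
python3 -c "
from rig import manip
print(manip.hand_in())"
```

```text
the job is handed in; nothing more can be done
None
```

The red-button white box is open and the job is handed in; no verdict was reported. I pressed the button to the bottom with the shut fingers. The peak force I read was about 9 N. I then followed the lid up its arc at roughly 0.5 rad/s, until contact faded near the stop at about 10.4 s, and backed away and up.

- **Red lid:** in the last side picture, its corners match the prediction for 1.3 rad to within about 6 px in the 5× crop (about 1 px in the picture). It stood there with nothing touching it. I had no direct reading of lid angle or speed, so both come from the pictures and my commanded pace.
- **Blue box and the rest:** the blue lid looks shut, and the loose items and look-alikes appear undisturbed. The contact force was near zero and the arm was at rest.
- **One disagreement:** the visible fingertips sat about 32–34 mm short of the reported TCP along the tool axis. First contact came at TCP z of about 0.055 m, where the button top should be 0.090 m. I found the button by force feedback instead of relying on the reported height.

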